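# Restock the lounge drinks counter

### The arm

A 6-joint arm with a two-finger parallel gripper is mounted at the origin on the work surface. World frame = base frame: x ahead of the robot, y to its left, z up, the work surface at z = 0. Lengths are in mm, angles in degrees, forces in N, time in s.
With the tool pointing down it reaches from about 300 to 850 mm from the base axis. Payload 4.2 kg.
Tool frame: the origin (TCP) lies at the very end of the fingers, on their centre line; the grasp point (between the pads) lies 19 mm behind it; z points along the fingers, y is the line along which they close (so a half turn about z gives the same grasp; the last joint's range is limited). The gripper opens to 91 mm and grips with 3 to 60 N. Pads are 32 mm wide; open, the fingers measure 118 mm over their backs; the gripper's body (76 mm by 178 mm) begins 60 mm behind the grasp point.
Start: joints at [71.792, 18.312, 89.639, -0, 72.044, -1.146], TCP at [168.717, 549.707, 213.976] pointing down, gripper open.
Joint ranges: [-177.97, 177.97], [-48.28, 115.42], [12.27, 149.76], [-77.06, 257.06], [2.81, 150.46], [-146.56, 146.56]. Speed limits (degrees/s): [147.25, 147.25, 180, 180, 180, 180].

### API

Orientations are given as [roll, pitch, yaw] about the fixed x, y, z axes, in that order (R = Rz(yaw) Ry(pitch) Rx(roll)).
In Python, from workcell import env, eyes gives the robot as it stands.
- The arm moves only by the tool send_rows, never from a script. Its argument "targets" is text: rows parted by semicolons, each of 7 numbers parted by spaces: the shift along the tool's x, y, z in m, then the turn, a rotation vector about the tool's x, y, z in degrees, then the opening in per cent of the stroke, from 0 (shut) to 100 (fully open). A call has 1 to 12 rows; each row is the pose to reach, as a shift and turn from the pose commanded when the call began, along the tool's axes at that moment; what a row does not reach only later rows make up. A row lasts 1/12 s, in which the tool goes at most 41.7 mm and 7.16 degrees, less where a joint would pass 70% of its speed; a pose out of reach is approached as far as the arm can. A call with a gripper value outside its range is refused whole. The fingers move at their own pace and stop on an object; "grip_force" is the grip in N (left out, the last holds). Time passes only in rows, so rows that repeat a pose let the fingers close. It gives the time, the measured TCP pose, the force, the opening and the grip force at its end, in the units of the state.
- env.state(): the state, without advancing time (a new reading comes with each control period).
- eyes.grab_frame(name): name is "side" or "top"; returns a dict with "image" (384x512x3 uint8, blue, green, red), "fovy" (degrees; the focal length in pixels is half the picture's height over the tangent of half this angle, whatever the lens; pixels are square), "cx", "cy" (the principal point, pixels), "eye" and "attitude" of the camera in the world. Camera axes: x right, y up, looking along -z (the intrinsics and any distortion apply to the point x, -y, -z); pixel columns grow to the right and rows downward; lengths in mm; the calibration is good to about 2 mm. A picture is of the moment at which its call begins. There is no depth.
- env.job_done(): hands the job in; it is judged then, once.
The state is a dict: "time_s": time; "qpos": joint angles; "qvel": joint speeds; "effort": joint torques, N m; "ee_pos": TCP position; "ee_rot": TCP orientation; "force": force on the tool from outside, world axes, zero at the start; "torque": the same for the moment, N m; "gripper_width": finger opening in mm; "gripper_force": force on a finger pad.
Only numpy, scipy, OpenCV 4.12 (cv2) and the standard library are available. Lean on these libraries where they do the work, as an engineer would, in place of code of your own. Each camera call takes 0.05 s, during which the arm holds its last target. There are 200 camera calls.

### The job

Restock the drinks counter: stand each syrup bottle upright in the middle of the coaster of its own colour, and load both coffee pods, lid up, into the clear tube dispenser, the black one at the bottom so that it comes out first and the gold one resting on it. Do not tip a bottle over, and leave the steel jigger standing where it is.

Things in the scene. Friction and masses are not known exactly. Their poses are not given: they have to be found in the camera images.
- bottle_red: Red syrup bottle, loose, about 160 g: cylinder 46 mm across up to 60 mm high with a white paper band, shoulder narrowing to a neck, red cap 32 mm across from 80 to 102 mm high (total height 102 mm). Origin: centre of its underside, z up. Stands upright on the counter.
- bottle_green: Green syrup bottle, loose, about 160 g: cylinder 46 mm across up to 60 mm high with a white paper band, shoulder narrowing to a neck, green cap 32 mm across from 80 to 102 mm high (total height 102 mm). Origin: centre of its underside, z up. Stands upright on the counter.
- bottle_blue: Blue syrup bottle, loose, about 160 g: cylinder 46 mm across up to 60 mm high with a white paper band, shoulder narrowing to a neck, blue cap 32 mm across from 80 to 102 mm high (total height 102 mm). Origin: centre of its underside, z up. Stands upright on the counter.
- coaster_red: Red round drip coaster with a steel edge, 84 mm across, 6 mm thick, fixed to the counter, flat on top. Origin: centre of its underside, z up; a bottle on it stands 6 mm above this origin.
- coaster_green: Green round drip coaster with a steel edge, 84 mm across, 6 mm thick, fixed to the counter, flat on top. Origin: centre of its underside, z up; a bottle on it stands 6 mm above this origin.
- coaster_blue: Blue round drip coaster with a steel edge, 84 mm across, 6 mm thick, fixed to the counter, flat on top. Origin: centre of its underside, z up; a bottle on it stands 6 mm above this origin.
- pod_black: Black coffee pod, loose, about 30 g: plain cylinder 42 mm across and 42 mm tall, with a dark brown lid on top. Origin: centre of its underside, z up. Stands on the counter, lid up.
- pod_gold: Gold coffee pod, loose, about 30 g: plain cylinder 42 mm across and 42 mm tall, with a pale gold lid on top. Origin: centre of its underside, z up. Stands on the counter, lid up.
- tube: Clear upright tube dispenser for pods, fixed, open at the top. Bore 48 mm, outside 54 mm; the top 12 mm flare to a mouth 62 mm wide inside, 68 mm outside, with a bright steel rim 80 mm above the counter. Inner floor 8 mm above the counter; steel foot 90 mm across. Origin: centre of its underside, z up. A pod let go upright in the mouth slides down; the second one stands 12 mm out of it.
- jigger: Steel bar jigger, loose, an hourglass 42 mm across, 75 mm high; origin: centre of its underside, z up. Leave it alone. Two fixed bystanders, a cup of picks (38 mm high) and sugar cubes (28 mm high), stand at least 75 mm from the centre of any listed thing; other equipment stands along the counter's edges, clear of the work.

How it is judged:
By the outcome, as a careful person would: the job done as asked, in the order asked, and still so for the second after the job is handed in, with the robot touching nothing.
It also fails if it takes over 120 s, if anything falls off the work surface, if the arm or the gripper's body presses on something with over 40 N, if the wrist force passes 120 N, or if a joint passes its speed limit or range.

## Working session

There is one attempt and no reset: what is moved stays moved. The work goes in short steps, Python scripts to look and compute and a tool call to move; the robot and the scene stay as the last step left them, time stands still between calls to the robot, and variables do not carry over. Pictures are saved under pics/ and viewed, at most 14 in all, crops included, and the job is handed in when it is done.

Besides the shell and the picture viewer there is one more tool, called after "Call:" as name(argument=value, ...) on one line, values as JSON. send_rows: Moves the arm, as the interface text tells. Its arguments: {"type":"object","properties":{"targets":{"type":"string"},"grip_force":{"type":"number"}},"required":["targets"]}

```bash
mkdir -p pics; ls; python3 - <<'E'
from workcell import env, eyes
import cv2
print(env.state())
for n in ("side","top"):
    f=eyes.grab_frame(n); im=f.pop("image"); cv2.imwrite(f"pics/{n}0.png",im); print(n,f)
E
```

```text
pics
{'time_s': 0.0, 'qpos': array([ 7.17912766e+01,  1.83511704e+01,  8.97065469e+01,  8.72858429e-04,
        7.20432960e+01, -1.14621237e+00]), 'qvel': array([ 0.07013557, -0.02436872,  0.08210107, -0.03978962, -0.11328952,
        0.00232537]), 'effort': array([-2.86172733e-03, -4.12474179e+01, -2.31977820e+01,  7.22868950e-02,
        4.59645374e-02, -1.55901748e-04]), 'ee_pos': array([168.55321283, 549.21254474, 213.12404297]), 'ee_rot': array([-1.79899023e+02, -2.85035329e-03,  1.62937217e+02]), 'force': array([ 0.23652155, -0.67657794, -0.83893261]), 'torque': array([ 0.0085145 , -0.01566628, -0.05014947]), 'gripper_force': 0.0, 'gripper_width': 91.17254728215998}
side {'fovy': 55.381878025682234, 'cx': 253.67032158839376, 'cy': 184.954633904476, 'eye': array([414.92795669, 762.09408348, 729.66598856]), 'attitude': array([ 4.68754011e+01,  1.26509241e-01, -1.73923551e+02])}
top {'fovy': 44.02105509161115, 'cx': 253.40697738775995, 'cy': 186.55438645251317, 'eye': array([ 291.87446289,   -9.55896674, 1274.17208768]), 'attitude': array([  8.83403044,   1.18476666, -89.33693893])}
```

View pics/side0.png

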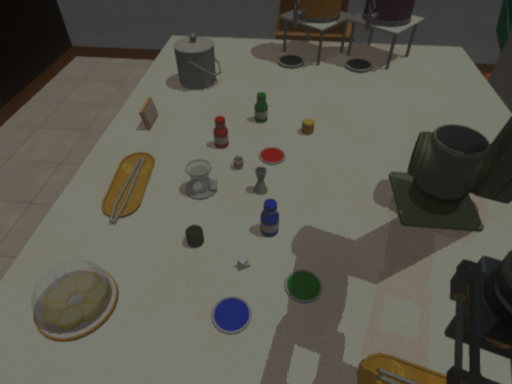

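View pics/top0.png

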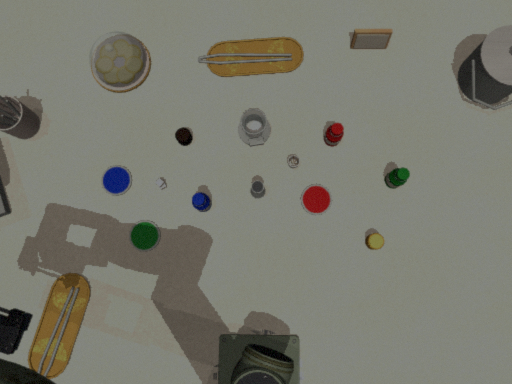

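Both views show all items. Top: caps red (335,132), green (399,177), blue (202,202); coasters red (316,199), green (145,236), blue (117,180); pods black (184,136), gold (375,241); tube (255,125); jigger (258,188). I'll zoom in on the shapes.

```bash
python3 - <<'E'
import cv2,numpy as np
s=cv2.imread('pics/side0.png');t=cv2.imread('pics/top0.png')
S=dict(g=(261,108),r=(221,133),b=(270,220),k=(195,236),y=(308,127),t=(199,180),R=(272,156),G=(304,287))
T=dict(g=(399,177),r=(335,132),b=(202,202),k=(184,136),y=(375,241),t=(255,125),R=(316,199),G=(145,236))
def c(im,p): return cv2.resize(im[p[1]-24:p[1]+24,p[0]-24:p[0]+24],(192,192),interpolation=cv2.INTER_CUBIC)
k=list(S)
rows=[np.hstack([c(im,D[n]) for n in kk]) for kk in (k[:4],k[4:]) for im,D in((s,S),(t,T))]
m=np.vstack(rows); m=cv2.resize(m,(600,600)); cv2.imwrite('pics/mont.png',np.clip(m*1.5,0,255).astype('uint8'))
E
```

```text
(no output)
```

View pics/mont.png

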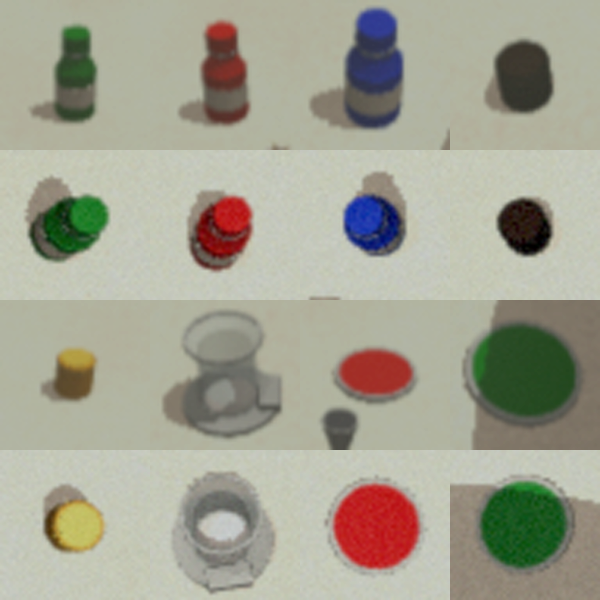

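Montage: caps, pods and coasters segment cleanly by colour. The tube rim ellipse is centred near side (198.7,167.8) and top (254,123.4).

```bash
cat > h.py <<'E'
import numpy as np,cv2
from scipy.spatial.transform import Rotation as Ro
def cam(f):
    h=f["image"].shape[0]; return dict(f=h/2/np.tan(np.radians(f["fovy"]/2)),c=(f["cx"],f["cy"]),e=np.array(f["eye"]),R=Ro.from_euler('xyz',f["attitude"],degrees=True).as_matrix())
def ray(c,p):
    d=c["R"]@np.array([(p[0]-c["c"][0])/c["f"],-(p[1]-c["c"][1])/c["f"],-1]); return d/np.linalg.norm(d)
def plane(c,p,z):
    d=ray(c,p); return c["e"]+d*(z-c["e"][2])/d[2]
def tri(c1,p1,c2,p2):
    a,b=ray(c1,p1),ray(c2,p2); s=np.linalg.lstsq(np.c_[a,-b],c2["e"]-c1["e"],rcond=None)[0]
    q1,q2=c1["e"]+a*s[0],c2["e"]+b*s[1]; return (q1+q2)/2,np.linalg.norm(q1-q2)
def mask(im,col):
    im=cv2.resize(im,None,fx=4,fy=4,interpolation=cv2.INTER_CUBIC); b,g,r=[im[...,i].astype(int) for i in range(3)]
    return {'r':r-np.maximum(b,g)>35,'g':g-np.maximum(b,r)>18,'b':b-np.maximum(r,g)>25,'y':(r-b>40)&(g-b>20),'k':(im.max(2)<62)}[col].astype(np.uint8),im.max(2)
def blob(im,col,near,top=False):
    "mask of the blob nearest to a pixel (x4 image)"
    m,v=mask(im,col); n,l,s,c=cv2.connectedComponentsWithStats(m)
    ok=[i for i in range(1,n) if s[i,4]>300]; i=min(ok,key=lambda i:np.hypot(*(c[i]/4-near)))
    return l==i,v,s[i]
def up(p): return (np.array(p)+.5)/4-.5
def cen(im,col,near):
    M,_,s=blob(im,col,near); y,x=np.nonzero(M); return up((x.mean(),y.mean())),s[2:4]/4
def captop_top(im,col,near):
    M,v,_=blob(im,col,near); th=np.percentile(v[M],97)*.78; K=(M&(v>th)).astype(np.uint8)
    K=cv2.morphologyEx(K,cv2.MORPH_OPEN,np.ones((21,21))); n,l,s,c=cv2.connectedComponentsWithStats(K); i=1+s[1:,4].argmax()
    return up(c[i]),s[i,2:4]/4
def captop_side(im,col,near,cm):
    M,_,s=blob(im,col,near); y0=s[1]; w=max(M[y0+j].sum() for j in range(8,24)); x=np.nonzero(M[y0+4:y0+28])[1].mean()
    el=-ray(cm,near)[2]; return up((x,y0+w/2*el)),w/4
E
cat > m.py <<'E'
from workcell import eyes
from h import *
import cv2
s=cv2.imread('pics/side0.png');t=cv2.imread('pics/top0.png')
fs,ft=eyes.grab_frame('side'),eyes.grab_frame('top'); cs,ct=cam(fs),cam(ft); s,t=fs['image'],ft['image']
np.set_printoptions(precision=1,suppress=True)
for c,ps,pt in (('r',(221,133),(335,132)),('g',(261,108),(399,177)),('b',(270,220),(202,202))):
    a,wa=captop_side(s,c,ps,cs);b,wb=captop_top(t,c,pt);print('bottle',c,a,wa,b,wb,*tri(cs,a,ct,b),plane(cs,a,102),plane(ct,b,102))
for n,c,ps,pt,z in (('coaster','r',(272,156),(316,199),6),('coaster','g',(304,287),(145,236),6),('coaster','b',(232,315),(117,180),6),('pod','k',(195,236),(184,136),21),('pod','y',(308,127),(375,241),21)):
    a,wa=cen(s,c,ps);b,wb=cen(t,c,pt);print(n,c,a,wa,b,wb,*tri(cs,a,ct,b),plane(cs,a,z),plane(ct,b,z))
for n,a,b,z in(('tube',(198.7,167.8),(254,123.4),80),('jig',(261,171),(258,187),75)): print(n,*tri(cs,a,ct,b),plane(cs,a,z),plane(ct,b,z))
E
python3 m.py
```

```text
bottle r [221.6 130. ] 11.75 [337.1 128. ] [11.2 10.5] [ 630.3 -200.7   56.9] 16.23290880370668 [ 608.  -133.4  102. ] [ 625.9 -193.8  102. ]
bottle g [262.4 105. ] 10.25 [403.5 173.1] [11.  10.5] [ 512.9 -370.6   53.9] 13.857964427804575 [ 499.4 -287.6  102. ] [ 510.9 -357.   102. ]
bottle b [272.1 217.7] 14.25 [197.8 198.6] [10.8 10.8] [441.2 161.6  59.8] 12.901057641347267 [433.5 200.6 102. ] [442.2 155.2 102. ]
coaster r [271.8 154.7] [23.5 14.2] [316. 199.] [27.8 27.5] [ 456.  -149.3    8. ] 0.07160158674844959 [ 456.  -151.8    6. ] [ 456.2 -149.5    6. ]
coaster g [303.  285.2] [32.5 28. ] [144.  235.3] [27.5 27.8] [354.1 309.6   7.3] 0.6535314734552833 [353.7 308.9   6. ] [354.5 309.9   6. ]
coaster b [231.1 314. ] [35. 33.] [115.9 179.7] [27. 27.] [503.8 393.8   6.8] 0.8486088995671178 [503.5 393.5   6. ] [504.4 394.1   6. ]
pod k [194.2 236.1] [18.  22.2] [183.6 136.1] [17. 18.] [622.8 210.2  23. ] 0.9041891154565732 [622.9 208.7  21. ] [623.8 210.5  21. ]
pod y [308.2 121.9] [12.2  8. ] [375.  240.9] [18.  16.5] [ 344.5 -295.6   42.1] 0.3209599046943248 [ 342.1 -328.    21. ] [ 345.5 -300.5   21. ]
tube [645.6  17.8  77.9] 3.3174533396719785 [646.6  19.8  80. ] [643.3  17.7  80. ]
jig [477.1   5.7  71.6] 0.7733548224121776 [476.4   9.7  75. ] [476.9   5.6  75. ]
```

```bash
sed -i "s/(221,133)/(220,121)/;s/(261,108)/(261,97)/;s/(270,220)/(270,204)/" m.py; cat >> m.py <<'E'
a,_=cen(s,'y',(308,122));b,w=captop_top(t,'y',(375,241));print('lid y',b,w,*tri(cs,a,ct,b),plane(cs,a,42),plane(ct,b,42))
E
python3 m.py | grep -E 'bottle|lid'
```

```text
bottle r [219.5 118.2] 9.5 [337.2 128. ] [11.  10.5] [ 625.3 -193.8  103.4] 0.4500558719775113 [ 625.5 -195.8  102. ] [ 625.9 -194.   102. ]
bottle g [261.1  94. ] 8.5 [403.6 173.1] [10.8 11. ] [ 510.3 -356.8  103.3] 0.6686001458746433 [ 510.2 -359.   102. ] [ 510.9 -357.2  102. ]
bottle b [270.  203.1] 12.5 [197.8 198.6] [11.  10.8] [442.  155.2 102.5] 0.3906273964728668 [441.8 154.8 102. ] [442.3 155.3 102. ]
lid y [375.9 240.9] [15.  15.5] [ 344.4 -298.3   40.3] 0.5725188341156823 [ 344.3 -295.6   42. ] [ 344.6 -298.    42. ]
```

Call:
send_rows(targets="-0.3771 -0.2971 0 0 0 72.94 100;-0.3771 -0.2971 0 0 0 72.94 100;-0.3771 -0.2971 0 0 0 72.94 100;-0.3771 -0.2971 0 0 0 72.94 100;-0.3771 -0.2971 0 0 0 72.94 100;-0.3771 -0.2971 0 0 0 72.94 100;-0.3771 -0.2971 0 0 0 72.94 100;-0.3771 -0.2971 0 0 0 72.94 100;-0.3771 -0.2971 0 0 0 72.94 100;-0.3771 -0.2971 0 0 0 72.94 100;-0.3771 -0.2971 0 0 0 72.94 100;-0.3771 -0.2971 0 0 0 72.94 100", grip_force=25)

```text
time_s: 1.3
ee_pos: [443.9, 151.7, 214.1]
ee_rot: [179.9, 0.1, 89.8]
force: [0.1, 0.9, 0.5]
gripper_width: 91.0
gripper_force: 0.0
```

Call:
send_rows(targets="0 0 0 0 0 0 100;0 0 0.03 0 0 0 100;0 0 0.06 0 0 0 100;0 0 0.09 0 0 0 100;0 0 0.12 0 0 0 100;0 0 0.142 0 0 0 100;0 0 0.142 0 0 0 100;0 0 0.142 0 0 0 100")

```text
time_s: 1.97
ee_pos: [441.2, 155.5, 71.5]
ee_rot: [-179.9, 0.0, 90.0]
force: [0.9, -0.9, -0.2]
gripper_width: 90.7
gripper_force: 0.0
```

Call:
send_rows(targets="0 0 0 0 0 0 0;0 0 0 0 0 0 0;0 0 0 0 0 0 0;0 0 0 0 0 0 0;0 0 0 0 0 0 0;0 0 0 0 0 0 0;0 0 0 0 0 0 0;0 0 0 0 0 0 0;0 0 0 0 0 0 0;0 0 0 0 0 0 0")

```text
time_s: 2.8
ee_pos: [442.1, 155.1, 71.9]
ee_rot: [180.0, -0.0, 90.0]
force: [0.5, 0.5, 0.2]
gripper_width: 31.5
gripper_force: 25.0
```

Call:
send_rows(targets="0 0 -0.015 0 0 0 0;0 0 -0.04 0 0 0 0;0.01 0.003 -0.06 0 0 0 0;0.03 0.008 -0.065 0 0 0 0;0.055 0.014 -0.065 0 0 0 0;0.08 0.021 -0.065 0 0 0 0;0.11 0.029 -0.065 0 0 0 0;0.14 0.036 -0.065 0 0 0 0;0.17 0.044 -0.065 0 0 0 0;0.195 0.051 -0.065 0 0 0 0;0.215 0.056 -0.065 0 0 0 0;0.229 0.06 -0.065 0 0 0 0")

```text
time_s: 3.8
ee_pos: [502.0, 386.0, 136.0]
ee_rot: [-180.0, 0.0, 90.1]
force: [-0.6, -0.2, -1.3]
gripper_width: 31.4
gripper_force: 25.0
```

Call:
send_rows(targets="0.007 0.0015 0 0 0 0 0;0.01 0.002 0.01 0 0 0 0;0.01 0.002 0.02 0 0 0 0;0.01 0.002 0.03 0 0 0 0;0.01 0.002 0.04 0 0 0 0;0.01 0.002 0.048 0 0 0 0;0.01 0.002 0.052 0 0 0 0;0.01 0.002 0.055 0 0 0 0;0.01 0.002 0.055 0 0 0 0;0.01 0.002 0.055 0 0 0 0")

```text
time_s: 4.63
ee_pos: [504.3, 394.1, 82.2]
ee_rot: [180.0, -0.0, 90.0]
force: [0.2, -0.3, -2.2]
gripper_width: 31.5
gripper_force: 25.0
```

Call:
send_rows(targets="0 0 0.001 0 0 0 0;0 0 0.002 0 0 0 0;0 0 0.003 0 0 0 0;0 0 0.004 0 0 0 0;0 0 0.004 0 0 0 0;0 0 0.004 0 0 0 0")

```text
time_s: 5.13
ee_pos: [504.0, 394.1, 78.0]
ee_rot: [180.0, -0.0, 90.0]
force: [-0.2, -0.1, -1.8]
gripper_width: 31.3
gripper_force: 25.0
```

```bash
cat > look.py <<'E'
import sys,cv2,numpy as np
from workcell import eyes
n,ps,pt=sys.argv[1],eval(sys.argv[2]),eval(sys.argv[3])
o=[]
for k,p in(('side',ps),('top',pt)):
    im=eyes.grab_frame(k)['image']; cv2.imwrite(f'pics/{n}_{k}.png',im)
    x,y=max(p[0]-35,0),max(p[1]-35,0); o.append(cv2.resize(im[y:y+70,x:x+70],(400,400),interpolation=cv2.INTER_CUBIC))
cv2.imwrite(f'pics/{n}.png',np.hstack(o))
E
python3 look.py a '(232,305)' '(117,180)'
```

```text
(no output)
```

View pics/a.png

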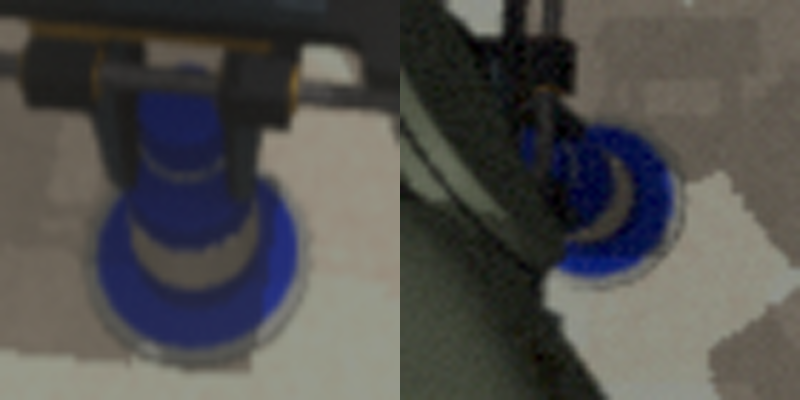

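The bottle hangs upright and centred over the blue coaster (side, about (231,305)), just short of contact. I'll lower it slightly more.

Call:
send_rows(targets="0 0 0.0007 0 0 0 0;0 0 0.0015 0 0 0 0;0 0 0.0015 0 0 0 0;0 0 0.0015 0 0 0 0")

```text
time_s: 5.57
ee_pos: [504.3, 394.2, 77.9]
ee_rot: [179.9, -0.0, 90.0]
force: [-1.0, -0.8, 6.5]
gripper_width: 31.3
gripper_force: 25.0
```

Call:
send_rows(targets="0 0 0 0 0 0 45;0 0 0 0 0 0 55;0 0 0 0 0 0 65;0 0 0 0 0 0 75;0 0 -0.01 0 0 0 80;0 0 -0.04 0 0 0 80;0 0 -0.08 0 0 0 80;0 0 -0.12 0 0 0 80;0 0 -0.145 0 0 0 80;0 0 -0.145 0 0 0 80")

```text
time_s: 6.4
ee_pos: [506.7, 396.1, 229.6]
ee_rot: [179.4, -0.5, 90.0]
force: [0.0, -0.2, 1.2]
gripper_width: 72.7
gripper_force: 0.0
```

Call:
send_rows(targets="-0.02 0.013 0 0 0 0 80;-0.05 0.032 0 0 0 0 80;-0.08 0.052 0 0 0 0 80;-0.11 0.071 0 0 0 0 80;-0.14 0.091 0 0 0 0 80;-0.165 0.107 0.02 0 0 0 80;-0.179 0.116 0.05 0 0 0 80;-0.184 0.1195 0.085 0 0 0 80;-0.184 0.1195 0.115 0 0 0 80;-0.184 0.1195 0.13 0 0 0 80;-0.184 0.1195 0.135 0 0 0 80;-0.184 0.1195 0.135 0 0 0 80")

```text
time_s: 7.4
ee_pos: [622.6, 209.7, 84.8]
ee_rot: [-179.8, 0.1, 90.0]
force: [0.4, 0.1, 1.2]
gripper_width: 72.5
gripper_force: 0.0
```

Call:
send_rows(targets="0 0 0.02 0 0 0 80;0 0 0.04 0 0 0 80;0 0 0.058 0 0 0 80;0 0 0.068 0 0 0 80;0 0 0.0705 0 0 0 80;0 0 0.0705 0 0 0 80;0 0 0.0705 0 0 0 80")

```text
time_s: 7.98
ee_pos: [624.6, 210.5, 17.5]
ee_rot: [179.9, -0.1, 90.0]
force: [0.3, -0.6, -0.0]
gripper_width: 73.2
gripper_force: 0.0
```

Call:
send_rows(targets="0 0 0 0 0 0 0;0 0 0 0 0 0 0;0 0 0 0 0 0 0;0 0 0 0 0 0 0;0 0 0 0 0 0 0;0 0 0 0 0 0 0;0 0 0 0 0 0 0;0 0 0 0 0 0 0", grip_force=12)

```text
time_s: 8.65
ee_pos: [623.7, 210.1, 16.2]
ee_rot: [180.0, -0.0, 90.0]
force: [0.5, 0.3, 1.9]
gripper_width: 41.6
gripper_force: 12.0
```

Call:
send_rows(targets="0 0 -0.02 0 0 0 0;0 0 -0.05 0 0 0 0;-0.005 0 -0.08 0 0 0 0;-0.02 0.002 -0.1 0 0 0 0;-0.045 0.005 -0.1 0 0 0 0;-0.075 0.008 -0.1 0 0 0 0;-0.105 0.011 -0.1 0 0 0 0;-0.135 0.015 -0.1 0 0 0 0;-0.16 0.018 -0.1 0 0 0 0;-0.178 0.02 -0.1 0 0 0 0;-0.188 0.021 -0.1 0 0 0 0;-0.192 0.021 -0.1 0 0 0 0")

```text
time_s: 9.65
ee_pos: [644.6, 16.5, 115.6]
ee_rot: [-180.0, 0.0, 89.9]
force: [-0.1, 0.4, -0.5]
gripper_width: 41.6
gripper_force: 12.0
```

Call:
send_rows(targets="0 0 0 0 0 0 0;0 0 0 0 0 0 0;0 0 0 0 0 0 0")

```text
time_s: 9.9
ee_pos: [644.4, 19.3, 115.9]
ee_rot: [-180.0, -0.0, 90.1]
force: [0.4, 0.8, -1.0]
gripper_width: 41.9
gripper_force: 12.0
```

```bash
python3 look.py b '(199,165)' '(255,125)'
```

```text
(no output)
```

View pics/b.png

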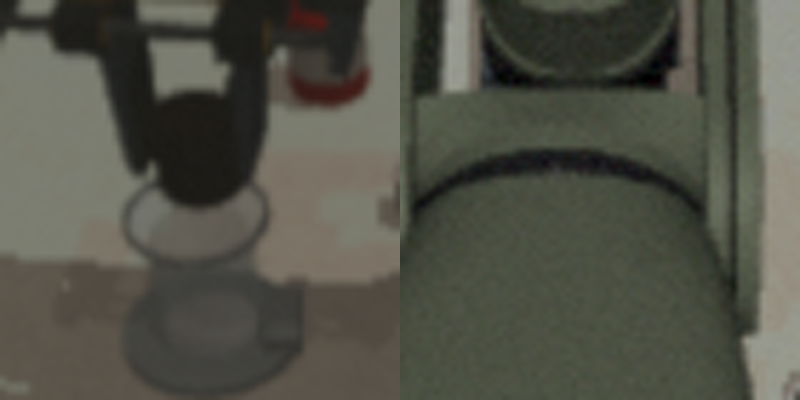

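The pod is held upright right above the rim (side, rim about (198.3,168.9), pod about (199,156)). I'll shift about 1 mm and lower it into the mouth.

Call:
send_rows(targets="0.001 0.001 0.005 0 0 0 0;0.001 0.001 0.013 0 0 0 0;0.001 0.001 0.021 0 0 0 0;0.001 0.001 0.028 0 0 0 0;0.001 0.001 0.031 0 0 0 0;0.001 0.001 0.031 0 0 0 0;0.001 0.001 0.031 0 0 0 0")

```text
time_s: 10.58
ee_pos: [646.1, 19.1, 84.6]
ee_rot: [179.9, -0.0, 90.0]
force: [2.5, 1.0, -1.8]
gripper_width: 41.7
gripper_force: 12.0
```

Call:
send_rows(targets="0 0 0 0 0 0 48;0 0 0 0 0 0 52;0 0 0 0 0 0 56;0 0 0 0 0 0 60;0 0 0 0 0 0 70;0 0 0 0 0 0 70;0 0 0 0 0 0 70;0 0 -0.03 0 0 0 70;0 0 -0.07 0 0 0 70;0 0 -0.11 0 0 0 70;0 0 -0.13 0 0 0 70;0 0 -0.13 0 0 0 70")

```text
time_s: 11.58
ee_pos: [648.4, 19.0, 221.5]
ee_rot: [179.3, -0.0, 90.0]
force: [0.1, -0.1, 0.8]
gripper_width: 63.9
gripper_force: 0.0
```

```bash
python3 look.py c '(199,165)' '(255,125)'
```

```text
(no output)
```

View pics/c.png

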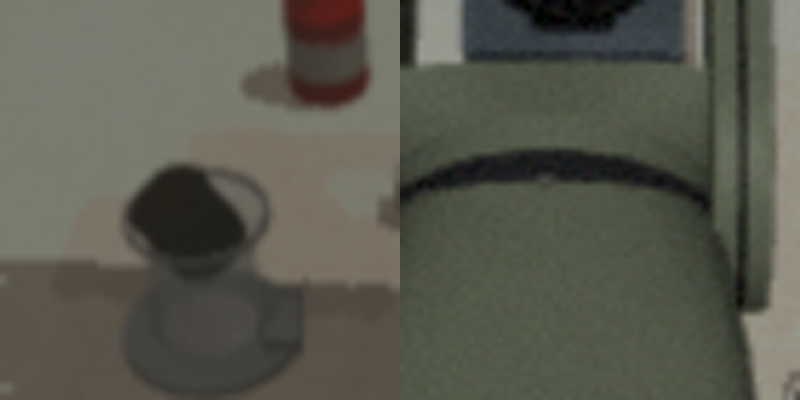

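The pod sits tilted in the mouth: top leaning left (+x) at side about (196,166). I'll measure the tube centre better before mending this.

```bash
python3 - <<'E'
import cv2,numpy as np
o=[]
for n,(x,y) in (('top0',(232,100)),('side0',(177,152)),('c_side',(177,150))):
    im=cv2.imread(f'pics/{n}.png')[y:y+44,x:x+44]; im=cv2.resize(im,(264*1,264),interpolation=cv2.INTER_CUBIC)
    im=cv2.normalize(im,None,0,255,cv2.NORM_MINMAX)
    for i in range(0,44,10): cv2.putText(im,str(x+i),(i*6,8),0,.3,(0,0,255)); cv2.putText(im,str(y+i),(0,i*6+8),0,.3,(255,0,0)); 
    o.append(im)
cv2.imwrite('pics/d.png',np.hstack(o))
E
```

```text
(no output)
```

View pics/d.png

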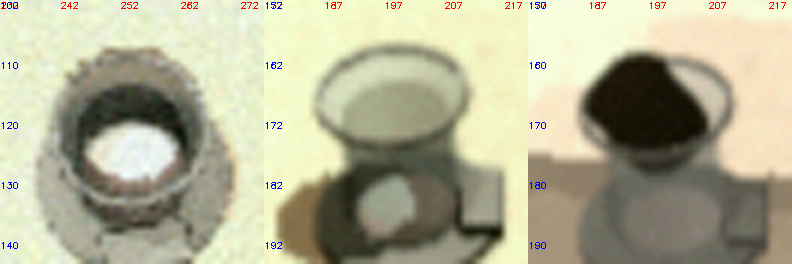

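Top view: the rim spans (53..203, 47..208) in the crop, centre about (253.5,121.2), so my earlier row was about 2 px off. Side: rim centre about (198.4,168.2).

```bash
python3 - <<'E'
from workcell import env,eyes
from h import *
cs,ct=cam(eyes.grab_frame('side')),cam(eyes.grab_frame('top'))
a,b=(197.9,167.7),(253.0,120.8)
print(*tri(cs,a,ct,b),plane(cs,a,80),plane(ct,b,80))
a,b=(198.4,168.2),(253.5,121.2)
print(*tri(cs,a,ct,b),plane(cs,a,80),plane(ct,b,80),env.state()['ee_pos'])
# pod top-left region in side
for p in ((188.5,164),(195,159),(206,172),(200,177)): print(p,plane(cs,p,80),plane(cs,p,100))
E
```

```text
[649.34216731  20.28912239  80.77062198] 1.3311588953162135 [648.91413105  19.5949158   80.        ] [650.26751232  20.34594781  80.        ]
[648.79877201  19.02794055  78.04362624] 1.8900972308346629 [647.09851107  21.52249642  80.        ] [649.19870049  19.03276794  80.        ] [644.51344193  19.00067738 213.21455545]
(188.5, 164) [678.23173044   6.77386164  80.        ] [670.12591058  30.0264325  100.        ]
(195, 159) [665.19298286 -16.60639818  80.        ] [657.4885615    7.36593515 100.        ]
(206, 172) [623.26662825  34.91922413  80.        ] [616.85291181  57.3053386  100.        ]
(200, 177) [635.09765141  56.48385732  80.        ] [628.31971633  78.20610347 100.        ]
```

Call:
send_rows(targets="0.001 0.0032 0 0 0 0 100;0.001 0.0032 0 0 0 0 100;0.001 0.0032 0.02 0 0 0 100;0.001 0.0032 0.05 0 0 0 100;0.001 0.0032 0.08 0 0 0 100;0.001 0.0032 0.105 0 0 0 100;0.001 0.0032 0.12 0 0 0 100;0.001 0.0032 0.128 0 0 0 100;0.001 0.0032 0.128 0 0 0 100;0.001 0.0032 0.128 0 0 0 100", grip_force=6)

```text
time_s: 12.62
ee_pos: [649.0, 20.1, 86.9]
ee_rot: [-180.0, -0.0, 90.0]
force: [0.7, 0.2, -0.3]
gripper_width: 91.1
gripper_force: 0.0
```

Call:
send_rows(targets="0 0 0 0 0 0 80;0 0 0 0 0 0 70;0 0 0 0 0 0 60;0 0 0 0 0 0 55;0 0 0 0 0 0 50;0 0 0 0 0 0 45;0 0 0 0 0 0 40;0 0 0 0 0 0 40;0 0 0 0 0 0 40;0 0 0 0 0 0 40")

```text
time_s: 13.45
ee_pos: [655.8, 20.2, 90.5]
ee_rot: [179.0, -0.0, 90.0]
force: [9.6, -0.7, 4.0]
gripper_width: 42.4
gripper_force: 5.7
```

```bash
python3 look.py e '(199,165)' '(255,125)'
```

```text
(no output)
```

View pics/e.png

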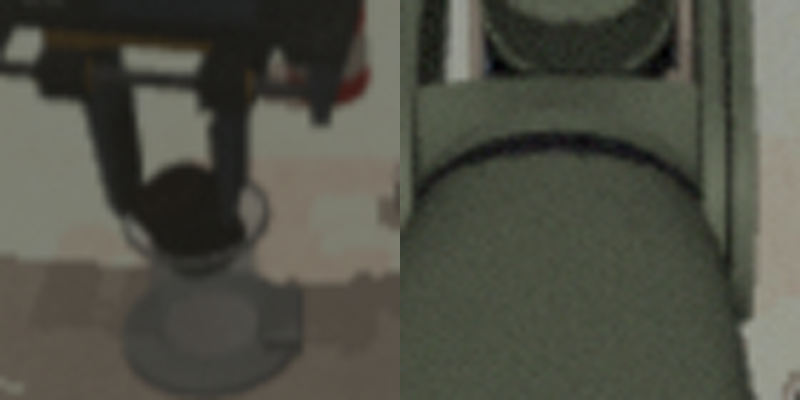

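The pod is held between the pads at 42 mm, still offset to +x. I'll lift it out, check it and put it in again.

Call:
send_rows(targets="0 0 0 0 0 0 0;0 0 0 0 0 0 0;0 0 -0.005 0 0 0 0;0 0 -0.012 0 0 0 0;0 0 -0.022 0 0 0 0;0 0 -0.035 0 0 0 0;0 0 -0.045 0 0 0 0;0 0 -0.05 0 0 0 0;0 0 -0.05 0 0 0 0;0 0 -0.05 0 0 0 0;0 0 -0.05 0 0 0 0", grip_force=12)

```text
time_s: 14.47
ee_pos: [648.2, 20.0, 136.3]
ee_rot: [-179.9, -0.0, 90.0]
force: [-0.4, 0.4, -0.5]
gripper_width: 0.6
gripper_force: 0.0
```

```bash
python3 look.py f '(199,155)' '(255,125)'
```

```text
(no output)
```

View pics/f.png

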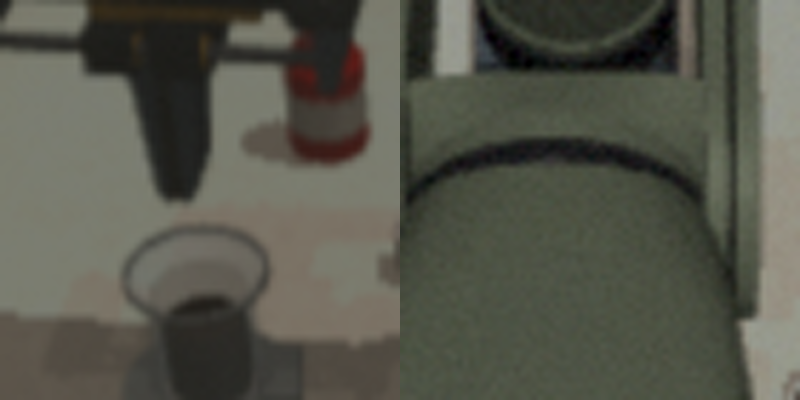

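The black pod dropped upright into the tube, its lid well below the rim (side, about (199,173)). Gold pod next.

Call:
send_rows(targets="0 0 -0.04 0 0 0 80;-0.01 -0.01 -0.08 0 0 0 80;-0.03 -0.028 -0.083 0 0 0 80;-0.058 -0.055 -0.083 0 0 0 80;-0.086 -0.082 -0.083 0 0 0 80;-0.115 -0.11 -0.083 0 0 0 80;-0.143 -0.137 -0.083 0 0 0 80;-0.171 -0.164 -0.083 0 0 0 80;-0.2 -0.191 -0.083 0 0 0 80;-0.228 -0.218 -0.083 0 0 0 80;-0.256 -0.245 -0.083 0 0 0 80;-0.28 -0.268 -0.083 0 0 0 80")

```text
time_s: 15.57
ee_pos: [378.6, -261.1, 219.6]
ee_rot: [-179.9, -0.0, 90.0]
force: [-0.3, -0.7, -0.4]
gripper_width: 72.8
gripper_force: 0.0
```

Call:
send_rows(targets="-0.023 -0.022 0 0 0 0 80;-0.034 -0.033 0.02 0 0 0 80;-0.038 -0.0362 0.05 0 0 0 80;-0.038 -0.0362 0.085 0 0 0 80;-0.038 -0.0362 0.12 0 0 0 80;-0.038 -0.0362 0.15 0 0 0 80;-0.038 -0.0362 0.165 0 0 0 80;-0.038 -0.0362 0.165 0 0 0 80")

```text
time_s: 16.23
ee_pos: [342.1, -295.9, 51.5]
ee_rot: [-179.6, -0.3, 90.0]
force: [-0.4, 0.4, 0.1]
gripper_width: 73.2
gripper_force: 0.0
```

Call:
send_rows(targets="0 0 0 0 0 0 80;0 0 0.015 0 0 0 80;0 0 0.03 0 0 0 80;0 0 0.039 0 0 0 80;0 0 0.039 0 0 0 80;0 0 0.039 0 0 0 80")

```text
time_s: 16.73
ee_pos: [345.0, -298.3, 16.6]
ee_rot: [180.0, 0.0, 90.0]
force: [0.4, -0.0, -0.7]
gripper_width: 72.7
gripper_force: 0.0
```

Call:
send_rows(targets="0 0 0 0 0 0 0;0 0 0 0 0 0 0;0 0 0 0 0 0 0;0 0 0 0 0 0 0;0 0 0 0 0 0 0;0 0 0 0 0 0 0;0 0 0 0 0 0 0;0 0 0 0 0 0 0")

```text
time_s: 17.4
ee_pos: [344.7, -298.1, 16.2]
ee_rot: [180.0, 0.0, 90.0]
force: [0.6, 0.7, 3.8]
gripper_width: 42.0
gripper_force: 12.0
```

Call:
send_rows(targets="0 0 -0.02 0 0 0 0;0 0 -0.05 0 0 0 0;0 0 -0.085 0 0 0 0;0.01 0.01 -0.115 0 0 0 0;0.03 0.029 -0.13 0 0 0 0;0.055 0.053 -0.13 0 0 0 0;0.083 0.079 -0.13 0 0 0 0;0.11 0.105 -0.13 0 0 0 0;0.138 0.132 -0.13 0 0 0 0;0.165 0.158 -0.13 0 0 0 0;0.193 0.185 -0.13 0 0 0 0;0.22 0.21 -0.13 0 0 0 0")

```text
time_s: 18.4
ee_pos: [555.5, -76.2, 145.5]
ee_rot: [-180.0, -0.0, 90.0]
force: [0.4, -0.5, -0.2]
gripper_width: 41.3
gripper_force: 12.0
```

Call:
send_rows(targets="0.025 0.024 0 0 0 0 0;0.05 0.048 0 0 0 0 0;0.072 0.069 0 0 0 0 0;0.088 0.085 0.01 0 0 0 0;0.098 0.0942 0.02 0 0 0 0;0.098 0.0942 0.03 0 0 0 0;0.098 0.0942 0.03 0 0 0 0;0.098 0.0942 0.03 0 0 0 0;0.098 0.0942 0.03 0 0 0 0")

```text
time_s: 19.15
ee_pos: [647.8, 18.7, 116.0]
ee_rot: [-180.0, 0.0, 89.9]
force: [-0.3, 0.7, -0.3]
gripper_width: 41.7
gripper_force: 12.0
```

```bash
python3 look.py g '(199,155)' '(255,125)'
```

```text
(no output)
```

View pics/g.png

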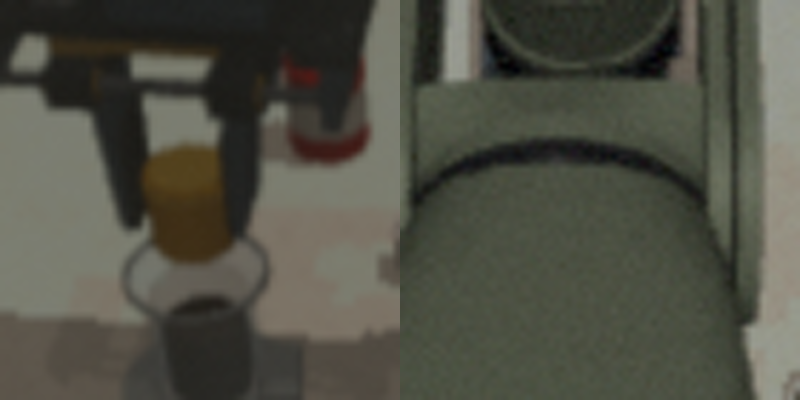

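```bash
python3 - <<'E'
from workcell import env,eyes
from h import *
f=eyes.grab_frame('side');cs=cam(f)
def pr(P):
    q=cs["R"].T@(np.array(P)-cs["e"]); return np.array([cs["c"][0]-cs["f"]*q[0]/q[2],cs["c"][1]+cs["f"]*q[1]/q[2]])
p=env.state()['ee_pos'];print(p)
for P in ((648.7,20,80),(648.7,20,102),(p[0],p[1],102),(p[0],p[1],123),(p[0],p[1],142)): print(P,(pr(P)-(164,120)+.5)*400/70)
a,w=cen(f['image'],'y',pr((648,20,122)));print((a-(164,120)+.5)*400/70,w)
E
```

```text
[648.59627931  19.06631854 116.89405053]
(648.7, 20, 80) [196.82762171 276.00482327]
(648.7, 20, 102) [191.86750635 240.46299743]
(np.float64(648.5962793116731), np.float64(19.06631853894696), 102) [192.51485745 239.22401548]
(np.float64(648.5962793116731), np.float64(19.06631853894696), 123) [187.64987718 204.27710043]
(np.float64(648.5962793116731), np.float64(19.06631853894696), 142) [183.12276214 171.75719362]
[181.8900396  178.27215961] [13. 16.]
```

Call:
send_rows(targets="0 0 0.006 0 0 0 0;-0.0005 0 0.014 0 0 0 0;-0.0005 0 0.022 0 0 0 0;-0.0005 0 0.029 0 0 0 0;-0.0005 0 0.033 0 0 0 0;-0.0005 0 0.033 0 0 0 0;-0.0005 0 0.033 0 0 0 0;-0.0005 0 0.033 0 0 0 0")

```text
time_s: 19.97
ee_pos: [649.0, 19.6, 83.1]
ee_rot: [180.0, -0.0, 90.0]
force: [0.1, -0.7, -0.5]
gripper_width: 41.6
gripper_force: 12.0
```

Call:
send_rows(targets="0 0 0 0 0 0 46;0 0 0 0 0 0 48;0 0 0 0 0 0 50;0 0 0 0 0 0 52;0 0 0 0 0 0 54;0 0 0 0 0 0 58;0 0 0 0 0 0 70;0 0 -0.01 0 0 0 80;0 0 -0.04 0 0 0 80;0 0 -0.08 0 0 0 80;0 0 -0.117 0 0 0 80;0 0 -0.117 0 0 0 80")

```text
time_s: 20.97
ee_pos: [653.0, 19.7, 209.7]
ee_rot: [179.0, -0.0, 90.0]
force: [1.0, 0.7, 1.0]
gripper_width: 72.7
gripper_force: 0.0
```

```bash
python3 look.py i '(199,155)' '(255,125)'
```

```text
(no output)
```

View pics/i.png

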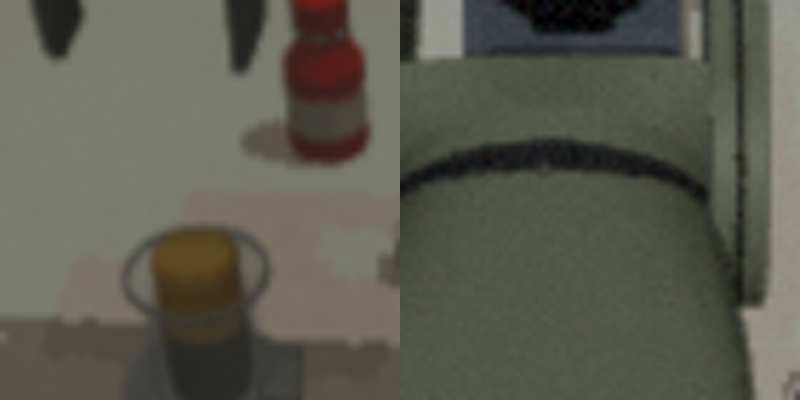

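The gold pod now sits upright on the black one, slightly above the rim. Red bottle next.

Call:
send_rows(targets="-0.02 -0.002 0 0 0 0 80;-0.05 -0.006 0 0 0 0 80;-0.085 -0.01 0 0 0 0 80;-0.12 -0.014 0 0 0 0 80;-0.155 -0.018 0 0 0 0 80;-0.185 -0.021 0 0 0 0 80;-0.205 -0.0232 0 0 0 0 80;-0.2135 -0.0232 0 0 0 0 80;-0.2135 -0.0232 0.02 0 0 0 80;-0.2135 -0.0232 0.045 0 0 0 80;-0.2135 -0.0232 0.065 0 0 0 80;-0.2135 -0.0232 0.075 0 0 0 80")

```text
time_s: 22.07
ee_pos: [623.4, -192.5, 120.9]
ee_rot: [-179.6, -0.2, 90.0]
force: [-0.6, 0.8, -0.7]
gripper_width: 72.8
gripper_force: 0.0
```

Call:
send_rows(targets="0 0 0 0 0 0 80;0 0 0.015 0 0 0 80;0 0 0.035 0 0 0 80;0 0 0.049 0 0 0 80;0 0 0.053 0 0 0 80;0 0 0.053 0 0 0 80;0 0 0.053 0 0 0 80")

```text
time_s: 22.65
ee_pos: [626.4, -193.9, 73.1]
ee_rot: [179.9, 0.0, 90.0]
force: [0.2, -0.1, -0.2]
gripper_width: 72.8
gripper_force: 0.0
```

Call:
send_rows(targets="0 0 0 0 0 0 0;0 0 0 0 0 0 0;0 0 0 0 0 0 0;0 0 0 0 0 0 0;0 0 0 0 0 0 0;0 0 0 0 0 0 0;0 0 0 0 0 0 0;0 0 0 0 0 0 0;0 0 0 0 0 0 0", grip_force=25)

```text
time_s: 23.4
ee_pos: [625.7, -194.0, 72.0]
ee_rot: [180.0, -0.0, 90.0]
force: [0.7, 0.6, 0.7]
gripper_width: 31.3
gripper_force: 25.0
```

Call:
send_rows(targets="0 0 -0.015 0 0 0 0;0 0 -0.04 0 0 0 0;0.002 -0.008 -0.06 0 0 0 0;0.006 -0.022 -0.065 0 0 0 0;0.011 -0.04 -0.065 0 0 0 0;0.016 -0.062 -0.065 0 0 0 0;0.022 -0.084 -0.065 0 0 0 0;0.028 -0.106 -0.065 0 0 0 0;0.034 -0.128 -0.065 0 0 0 0;0.039 -0.147 -0.065 0 0 0 0;0.043 -0.162 -0.065 0 0 0 0;0.0445 -0.1695 -0.065 0 0 0 0")

```text
time_s: 24.4
ee_pos: [453.4, -148.6, 136.5]
ee_rot: [-179.8, -0.1, 90.0]
force: [-0.8, 0.1, -1.9]
gripper_width: 31.3
gripper_force: 25.0
```

Call:
send_rows(targets="0 0 0 0 0 0 0;0 0 0 0 0 0 0;0 0 0.012 0 0 0 0;0 0 0.024 0 0 0 0;0 0 0.036 0 0 0 0;0 0 0.046 0 0 0 0;0 0 0.053 0 0 0 0;0 0 0.057 0 0 0 0;0 0 0.059 0 0 0 0;0 0 0.059 0 0 0 0;0 0 0.059 0 0 0 0")

```text
time_s: 25.32
ee_pos: [456.7, -149.7, 78.3]
ee_rot: [179.9, 0.0, 90.0]
force: [0.8, 0.3, -1.7]
gripper_width: 31.3
gripper_force: 25.0
```

Call:
send_rows(targets="0 0 0.0007 0 0 0 0;0 0 0.0014 0 0 0 0;0 0 0.0014 0 0 0 0;0 0 0.0014 0 0 0 0")

```text
time_s: 25.65
ee_pos: [456.9, -149.8, 77.9]
ee_rot: [179.9, 0.0, 90.0]
force: [0.7, 1.0, 6.2]
gripper_width: 31.4
gripper_force: 25.0
```

Contact as before; release and lift.

Call:
send_rows(targets="0 0 0 0 0 0 45;0 0 0 0 0 0 55;0 0 0 0 0 0 65;0 0 0 0 0 0 75;0 0 -0.01 0 0 0 80;0 0 -0.04 0 0 0 80;0 0 -0.08 0 0 0 80;0 0 -0.11 0 0 0 80;0 0 -0.124 0 0 0 80;0 0 -0.124 0 0 0 80")

```text
time_s: 26.48
ee_pos: [458.2, -150.2, 204.1]
ee_rot: [179.6, 0.1, 90.0]
force: [0.3, 0.3, 0.9]
gripper_width: 72.8
gripper_force: 0.0
```

Call:
send_rows(targets="-0.02 0.005 0 0 0 0 80;-0.05 0.013 0 0 0 0 80;-0.085 0.022 0 0 0 0 80;-0.12 0.032 0 0 0 0 80;-0.155 0.041 0 0 0 0 80;-0.185 0.049 0 0 0 0 80;-0.2075 0.0545 0 0 0 0 80;-0.2075 0.0545 0 0 0 0 80;-0.2075 0.0545 0.02 0 0 0 80;-0.2075 0.0545 0.045 0 0 0 80;-0.2075 0.0545 0.065 0 0 0 80;-0.2075 0.0545 0.075 0 0 0 80")

```text
time_s: 27.48
ee_pos: [508.4, -354.9, 121.3]
ee_rot: [-179.7, -0.3, 90.0]
force: [-0.2, 0.1, -0.2]
gripper_width: 72.9
gripper_force: 0.0
```

Call:
send_rows(targets="0 0 0 0 0 0 80;0 0 0.015 0 0 0 80;0 0 0.035 0 0 0 80;0 0 0.049 0 0 0 80;0 0 0.0526 0 0 0 80;0 0 0.0526 0 0 0 80;0 0 0.0526 0 0 0 80")

```text
time_s: 28.07
ee_pos: [511.2, -357.3, 74.0]
ee_rot: [179.9, 0.1, 90.0]
force: [-0.5, -0.4, 1.0]
gripper_width: 73.0
gripper_force: 0.0
```

Call:
send_rows(targets="0 0 0 0 0 0 0;0 0 0 0 0 0 0;0 0 0 0 0 0 0;0 0 0 0 0 0 0;0 0 0 0 0 0 0;0 0 0 0 0 0 0;0 0 0 0 0 0 0;0 0 0 0 0 0 0;0 0 0 0 0 0 0")

```text
time_s: 28.82
ee_pos: [510.7, -357.0, 73.0]
ee_rot: [180.0, 0.0, 90.0]
force: [0.6, -0.1, 0.2]
gripper_width: 31.2
gripper_force: 25.0
```

Call:
send_rows(targets="0 0 -0.015 0 0 0 0;0 0 -0.04 0 0 0 0;0 0 -0.07 0 0 0 0;0 -0.003 -0.1 0 0 0 0;0.003 -0.012 -0.13 0 0 0 0;0.013 -0.03 -0.145 0 0 0 0;0.03 -0.05 -0.15 0 0 0 0;0.05 -0.07 -0.15 0 0 0 0;0.075 -0.09 -0.15 0 0 0 0;0.1 -0.11 -0.15 0 0 0 0;0.13 -0.125 -0.15 0 0 0 0;0.16 -0.135 -0.15 0 0 0 0")

```text
time_s: 29.82
ee_pos: [373.2, -195.6, 222.4]
ee_rot: [-179.9, -0.0, 89.9]
force: [1.0, 1.4, -1.7]
gripper_width: 31.6
gripper_force: 25.0
```

Call:
send_rows(targets="0.03 -0.005 0 0 0 0 0;0.06 -0.01 0 0 0 0 0;0.09 -0.014 0 0 0 0 0;0.12 -0.017 0 0 0 0 0;0.15 -0.019 0 0 0 0 0;0.18 -0.02 0 0 0 0 0;0.21 -0.021 0 0 0 0 0;0.24 -0.0215 0 0 0 0 0;0.27 -0.0215 0 0 0 0 0;0.3 -0.0215 0 0 0 0 0;0.33 -0.0215 0 0 0 0 0;0.36 -0.0215 0 0 0 0 0")

```text
time_s: 30.82
ee_pos: [353.3, 164.3, 222.7]
ee_rot: [-180.0, 0.0, 90.0]
force: [0.1, -0.1, -0.8]
gripper_width: 31.0
gripper_force: 25.0
```

Call:
send_rows(targets="0.03 0 0 0 0 0 0;0.06 0 0 0 0 0 0;0.085 0 0 0 0 0 0;0.108 0 0 0 0 0 0;0.126 0 0 0 0 0 0;0.138 0 0 0 0 0 0;0.145 0 0.01 0 0 0 0;0.1465 0 0.025 0 0 0 0;0.1465 0 0.045 0 0 0 0;0.1465 0 0.07 0 0 0 0;0.1465 0 0.09 0 0 0 0;0.1465 0 0.1 0 0 0 0")

```text
time_s: 31.82
ee_pos: [352.3, 307.3, 119.7]
ee_rot: [-179.7, 0.2, 90.0]
force: [-0.3, -0.5, -1.9]
gripper_width: 31.3
gripper_force: 25.0
```

Call:
send_rows(targets="0 0 0 0 0 0 0;0 0 0.01 0 0 0 0;0 0 0.022 0 0 0 0;0 0 0.033 0 0 0 0;0 0 0.04 0 0 0 0;0 0 0.0435 0 0 0 0;0 0 0.0435 0 0 0 0;0 0 0.0435 0 0 0 0")

```text
time_s: 32.48
ee_pos: [354.4, 309.7, 79.9]
ee_rot: [180.0, -0.0, 90.0]
force: [-0.2, -1.0, -1.8]
gripper_width: 31.3
gripper_force: 25.0
```

Call:
send_rows(targets="0 0 0.0007 0 0 0 0;0 0 0.0014 0 0 0 0;0 0 0.002 0 0 0 0;0 0 0.002 0 0 0 0;0 0 0.002 0 0 0 0")

```text
time_s: 32.9
ee_pos: [354.7, 310.0, 78.9]
ee_rot: [179.9, -0.1, 90.0]
force: [-1.0, -1.4, 7.1]
gripper_width: 31.6
gripper_force: 25.0
```

Contact; release, lift, then retreat to look.

Call:
send_rows(targets="0 0 0 0 0 0 45;0 0 0 0 0 0 55;0 0 0 0 0 0 65;0 0 0 0 0 0 75;0 0 -0.01 0 0 0 80;0 0 -0.04 0 0 0 80;0 0 -0.08 0 0 0 80;0 0 -0.12 0 0 0 80;0 0 -0.14 0 0 0 80;0 0 -0.14 0 0 0 80")

```text
time_s: 33.73
ee_pos: [356.3, 311.5, 222.5]
ee_rot: [179.5, -0.4, 90.0]
force: [0.5, -0.0, 0.4]
gripper_width: 73.1
gripper_force: 0.0
```

Call:
send_rows(targets="0.035 -0.027 0 0 0 0 80;0.07 -0.054 0 0 0 0 80;0.105 -0.081 0 0 0 0 80;0.14 -0.108 0 0 0 0 80;0.175 -0.135 0 0 0 0 80;0.21 -0.162 0 0 0 0 80;0.235 -0.18 0 0 0 0 80;0.235 -0.18 0 0 0 0 80;0.235 -0.18 0 0 0 0 80")

```text
time_s: 34.48
ee_pos: [172.3, 545.5, 215.5]
ee_rot: [-179.9, 0.2, 90.2]
force: [-0.1, 0.6, 0.9]
gripper_width: 72.8
gripper_force: 0.0
```

```bash
python3 - <<'E'
from workcell import eyes
from h import *
np.set_printoptions(precision=1,suppress=True)
fs,ft=eyes.grab_frame('side'),eyes.grab_frame('top');cs,ct=cam(fs),cam(ft)
def pr(cm,P):
    q=cm["R"].T@(np.array(P)-cm["e"]); return np.array([cm["c"][0]-cm["f"]*q[0]/q[2],cm["c"][1]+cm["f"]*q[1]/q[2]])
o=[]
for c,(x,y) in dict(r=(456,-149.5),g=(354,309.5),b=(504,394)).items():
    P=(x,y,108); 
    try:
        b,w=captop_top(ft['image'],c,pr(ct,(x,y,60))); print(c,w,plane(ct,b,108))
    except Exception as e: print(c,e)
for f,n in((fs,'side'),(ft,'top')): cv2.imwrite(f'pics/end_{n}.png',f['image'])
v=np.vstack([fs['image'][60:360,60:380],ft['image'][90:270,80:400]]); cv2.imwrite('pics/end.png',cv2.resize(np.clip(v*1.3,0,255).astype('uint8'),(400,600)))
E
```

```text
r [12.2 11. ] [ 457.4 -150.5  108. ]
g [10.   7.2] [359.  310.6 108. ]
b [10.8 11. ] [504.2 394.2 108. ]
```

View pics/end.png

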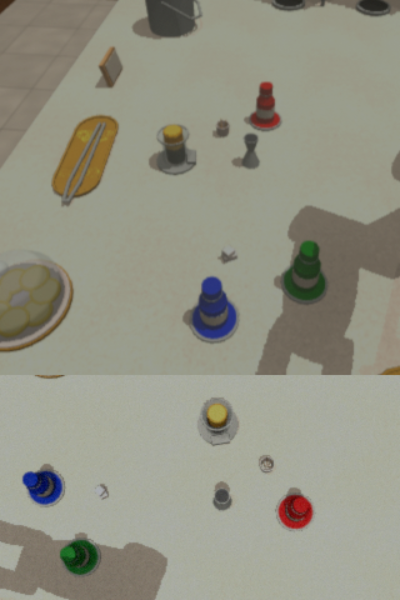

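All bottles stand upright and centred on their coasters (green's cap is partly shaded, which skews that reading). The pods are stacked in the tube and the jigger is untouched.

```bash
python3 -c "
from workcell import env
print(env.job_done())"
```

```text
the job is handed in; nothing more can be done
None
```

The job is handed in: each bottle stands upright on its own coaster, the gold pod rests on the black one in the tube (the black pod first stuck tilted in the mouth and dropped home when I nudged it), and the jigger was left where it stood.

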